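# Draw the muddler from its slanted tube and lay it in the tray

## Robot

A 6-joint arm with a two-finger parallel gripper is mounted at the origin on the work surface. World frame = base frame: x ahead of the robot, y to its left, z up, the work surface at z = 0. Lengths are in m, angles in rad, forces in N, time in s.
With the tool pointing down it reaches from about 0.4 to 0.925 m from the base axis. Payload 3.4 kg.
Tool frame: the origin (TCP) lies on the centre line of the jaws, within the pads' length; the fingertips stand 11 mm ahead of it and the grasp point (between the pads) lies 8 mm behind it; z points along the fingers, y is the line along which they close (so a half turn about z gives the same grasp; the last joint's range is limited). The gripper opens to 85 mm and grips with 20 to 120 N. Pads are 22 mm wide; open, the fingers measure 114 mm over their backs; the gripper's body (76 mm by 85 mm) begins 54 mm behind the grasp point. The pads swing forward as they close: fully open they stand 13 mm farther back than shut.
Start: joints at [1.194, 0.307, 1.506, -0, 1.328, -0.073], TCP at [0.172, 0.549, 0.242] pointing down, gripper open.
Joint ranges: [-3.12, 3.12], [-1.05, 2.28], [0.14, 2.33], [-1.42, 4.57], [0.1, 2.73], [-2.68, 2.68]. Speed limits (rad/s): [2.57, 2.57, 3.14, 3.14, 3.14, 3.14].

## Interface

Orientations are given as a 3x3 rotation matrix whose columns are the frame's x, y, z axes.
In Python, from station import * gives the robot as it stands.
- The arm moves only by the shell command python3 -m jog 'ROWS' [FORCE]. ROWS is JSON, a list of rows, each a list of 5 numbers: the shift along the tool's x, y, z in m, then the turn about the tool's z in degrees, then the opening, from 0 (shut) to 1 (fully open). A call has 1 to 12 rows; each row shifts and turns the commanded pose from where the row before left it, along the tool's axes as they then stand; what a row does not reach is not made up. A row lasts 1/10 s, in which the tool goes at most 50 mm and 8.59 degrees, less where a joint would pass 70% of its speed; a pose out of reach is approached as far as the arm can. A call is refused whole if a number of a shift passes 0.05 or a number of a turn 8.59, either way. A call with a gripper value outside its range is refused whole. The fingers move at their own pace and stop on an object; FORCE is the grip in N (left out, the last holds). Time passes only in rows, so rows that do not move let the fingers close. It gives the time, the measured TCP pose, the force, the opening and the grip force at its end, in the units of the state.
- get_state(): the state, without advancing time (a new reading comes with each control period).
- get_image(name): name is "scene" or "top"; returns a dict with "frame" (400x640x3 uint8, blue, green, red), "mtx" (3x3 intrinsics, pixels), "rvec" (rotation vector, rad) and "tvec" (3), from world to camera coordinates, as OpenCV has them. Camera axes: x right, y down, z forward; pixel columns grow to the right and rows downward; lengths in m; the calibration is good to about 2 mm. A picture is of the moment at which its call begins. There is no depth.
- hand_in(): hands the job in; it is judged then, once.
The state is a dict: "t": time; "qpos": joint angles; "joint_vel": joint speeds; "tau": joint torques, N m; "ee_pos": TCP position; "eef_rot": TCP orientation; "force": force on the tool from outside, world axes, zero at the start; "moment": the same for the moment, N m; "width": finger opening in m; "grip_force": force on a finger pad.
Only numpy, scipy, OpenCV 4.12 (cv2) and the standard library are available. Lean on these libraries where they do the work, as an engineer would, in place of code of your own. Each camera call takes 0.05 s, during which the arm holds its last target. There are 200 camera calls.

## Task

Pull the dark wooden muddler with the red cap out of its slanted tube on the free-spinning turntable, gently along the tube, without wrenching the tube or setting the turntable spinning. Then lay it flat and wholly inside the green tray - set it down, do not drop it - and let go. Leave the blue spatula in its tube, and do not disturb the pitcher, the bottle or the jar.

Things in the scene. Friction and masses are not known exactly. Their poses are not given: they have to be found in the camera images.
- muddler: Dark wooden muddler, 200 mm long, 0.11-0.22 kg. Origin: centre of its foot; z runs along it, foot to cap. Head 34 mm diameter from z=0 to 40 mm, tapering to 20 mm at z=52; round handle 20 mm diameter to z=176; square red cap 30x30 mm from 176 to 200. Stands head down, loose, in either tube, leaning some degrees further than the tube, handle on its lower rim.
- muddler_grip (a point): Point on the muddler's axis 130 mm from its foot, in the bare part of the handle; same axes as the muddler.
- muddler_cap (a point): Point on the muddler's axis at the top of the red cap, 200 mm from its foot.
- turntable (a joint): Angle of the round wooden turntable (rad, counter-clockwise from above is positive, 0 at the start). It spins freely on its foot. Disc 260 mm diameter, top 30 mm above the table, carrying two parallel steel tubes side by side 130 mm apart and a brass post (24 mm diameter, top 80 mm above the table) beyond them.
- tube_left (a point): Centre of the mouth of the left steel tube (+y side of the turntable). Both tubes: bore 40 mm diameter, 95 mm deep, outside 48 mm, wall 4 mm. Axes as the turntable's (z up): each tube leans 40 degrees, mouth towards -x, so outward along the tube is (-0.643, 0, 0.766) in these axes. Mouth about 125 mm above the table.
- tube_right (a point): Centre of the mouth of the right steel tube (-y side of the turntable); otherwise as the left one.
- tray: Fixed dark green tray, 300 mm long (its x) by 150 mm (its y), 16 mm high overall; walls 5 mm, floor 5 mm thick, so inside 290 x 140 mm. Origin: centre of its underside, on the table.
- spatula: Blue spatula with a thin steel handle (16 mm) and a blue ball end, 173 mm long, in the other tube. Origin at its foot, z along it. Bystander.
- pitcher: Steel milk pitcher with handle, 76 mm diameter, 110 mm high. Origin centre of underside. Bystander.
- syrup: Amber syrup bottle with black cap, 64 mm diameter, 210 mm high. Origin centre of underside. Bystander.
- beans: Dark bean jar with white lid, 84 mm diameter, 120 mm high. Origin centre of underside. Bystander.
Things that resemble listed ones, but are neither listed nor needed, are in the scene too. There is more than one size of the muddler; the job needs the smaller.

How it is judged:
On the way:
1. The muddler is drawn fully out of its tube, held in the fingers (height (world z) of muddler above 0.15 m and contact force between the fingers and muddler above 0.5 N), for 0.1 s.
At the end, for the whole second after the job is handed in: The muddler lies flat (axis within about 10 degrees of level) and at rest on the floor of the green tray, foot and cap both inside its walls, released; the spatula is still in its tube; pitcher, bottle and jar stand within 30 mm of where they were (x of muddler in the frame of tray between -0.145 and 0.145 m and y of muddler in the frame of tray between -0.07 and 0.07 m and z of each of muddler, muddler_cap in the frame of tray below 0.032 m and x of muddler_cap in the frame of tray between -0.145 and 0.145 m and y of muddler_cap in the frame of tray between -0.07 and 0.07 m and angle between muddler's own z axis and vertical between 1.4 and 1.75 rad and contact force between muddler and tray above 0.3 N and linear speed of muddler below 0.03 m/s and angular speed of muddler below 0.3 rad/s and (distance between spatula and tube_left below 0.115 m or distance between spatula and tube_right below 0.115 m) and angle between spatula's own z axis and vertical below 1.1 rad and not (distance of pitcher from where it was at the start of the episode above 0.03 m or angle between pitcher's own z axis and vertical above 0.35 rad) and not (distance of syrup from where it was at the start of the episode above 0.03 m or angle between syrup's own z axis and vertical above 0.35 rad) and not (distance of beans from where it was at the start of the episode above 0.03 m or angle between beans's own z axis and vertical above 0.35 rad)); the robot touches nothing.
It fails at once if The muddler is wrenched against the turntable's tube (over 35 N) (contact force between muddler and turntable above 35 N).
It fails at once if The turntable is spun more than about 35 degrees from where it stood, or faster than 2.5 rad/s (value of joint turntable above 0.6 rad or value of joint turntable below -0.6 rad or velocity of joint turntable above 2.5 rad/s or velocity of joint turntable below -2.5 rad/s).
It fails at once if The muddler is dropped or thrown (moving faster than 0.7 m/s out of the fingers) (linear speed of muddler above 0.7 m/s and contact force between the fingers and muddler below 0.05 N).
It fails at once if The spatula is pulled out of its tube (distance between spatula and tube_left above 0.125 m and distance between spatula and tube_right above 0.125 m).
It fails at once if The pitcher, syrup bottle or bean jar is pushed more than 30 mm or tipped ((distance of pitcher from where it was at the start of the episode above 0.03 m or angle between pitcher's own z axis and vertical above 0.35 rad) or (distance of syrup from where it was at the start of the episode above 0.03 m or angle between syrup's own z axis and vertical above 0.35 rad) or (distance of beans from where it was at the start of the episode above 0.03 m or angle between beans's own z axis and vertical above 0.35 rad)).
It also fails if it takes over 48 s, if anything falls off the work surface, if the arm or the gripper's body presses on something with over 40 N, if the wrist force passes 120 N, or if a joint passes its speed limit or range.

## Working session

There is one attempt and no reset: what is moved stays moved. The work goes in short steps, Python scripts to look and compute and a shell command to move; the robot and the scene stay as the last step left them, time stands still between calls to the robot, and variables do not carry over. Pictures are saved under pics/ and viewed, at most 10 in all, crops included, and the job is handed in when it is done.

```bash
mkdir -p pics; python3 - <<'E'
from station import *
import cv2
for n in("scene","top"):
    d=get_image(n); cv2.imwrite(f"pics/{n}0.png",d["frame"]); R=cv2.Rodrigues(d["rvec"])[0]; print(n,d["mtx"].tolist(),(-R.T@d["tvec"].ravel()).round(3),R.round(3).tolist())
s=get_state();print(s["eef_rot"],s["ee_pos"],s["force"],s["width"])
E
```

```text
scene [[418.0923584699935, 0.0, 318.74742521886975], [0.0, 418.0923584699935, 203.95387777489975], [0.0, 0.0, 1.0]] [1.02  0.601 1.072] [[-0.699, 0.715, 0.006], [0.539, 0.533, -0.652], [-0.469, -0.453, -0.758]]
top [[369.33102073428654, 0.0, 318.8611220213558], [0.0, 369.33102073428654, 198.04164295909263], [0.0, 0.0, 1.0]] [0.365 0.005 1.362] [[0.013, -1.0, -0.022], [-0.998, -0.011, -0.058], [0.058, 0.023, -0.998]]
[[-9.54213066e-01  2.99127087e-01 -6.39990688e-04]
 [ 2.99127752e-01  9.54211599e-01 -1.67689083e-03]
 [ 1.09083068e-04 -1.79155012e-03 -9.99998389e-01]] [0.17181308 0.54811245 0.24149935] [-0.23091837  0.55254609  0.45206225] 0.08585835056043074
```

View pics/scene0.png

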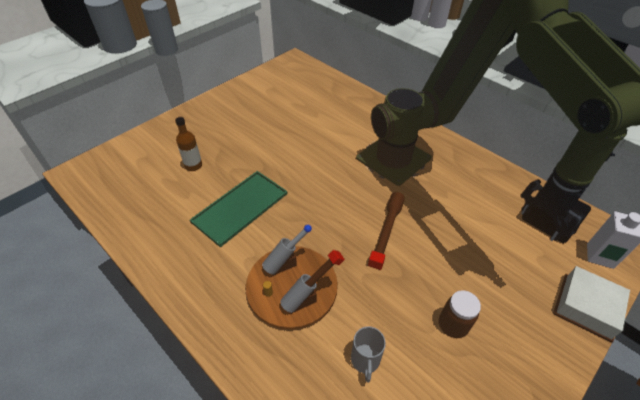

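View pics/top0.png

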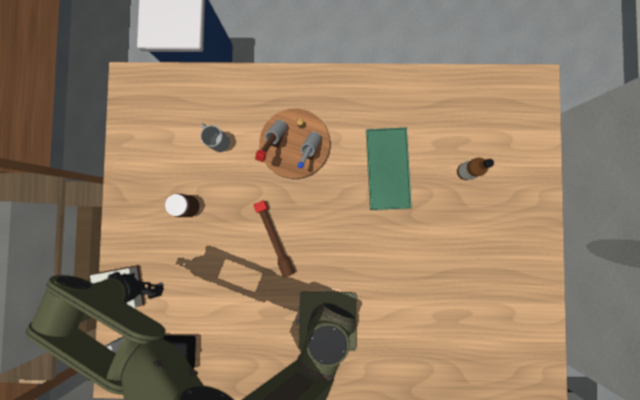

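The scene shows three possible muddlers or similar items:
- A muddler with a red cap in the left tube: scene cap (336,257), top cap (261,155).
- A red-capped one lying on the table: scene (376,260)-(398,195), top (262,207)-(288,270). It looks longer.
- The blue-ended spatula in the right tube.

The one in the tube fits the description. Next I'll measure its length, the disc, the post and the tray, and take one enlarged crop.

```bash
cat > h.py <<'E'
from station import *
import cv2, numpy as np
class V:
    def __init__(s,n):
        d=get_image(n); s.f=d["frame"]; s.K=d["mtx"]; s.R=cv2.Rodrigues(d["rvec"])[0]; s.t=np.ravel(d["tvec"]); s.c=-s.R.T@s.t
        s.hsv=cv2.cvtColor(s.f,cv2.COLOR_BGR2HSV).astype(int)
    def ray(s,p): r=s.R.T@np.linalg.solve(s.K,[p[0],p[1],1.]); return r/np.linalg.norm(r)
    def plane(s,p,z): r=s.ray(p); return s.c+r*(z-s.c[2])/r[2]
    def proj(s,X): q=s.K@(s.R@np.asarray(X)+s.t); return q[:2]/q[2]
def tri(a,p,b,q):
    u,v=a.ray(p),b.ray(q); k=np.linalg.lstsq(np.c_[u,-v],b.c-a.c,rcond=None)[0]
    A,B=a.c+k[0]*u,b.c+k[1]*v; return (A+B)/2,np.linalg.norm(A-B)
def blobs(m,amin=15):
    n,l,st,c=cv2.connectedComponentsWithStats(m.astype(np.uint8)); return [(c[i],st[i],l==i) for i in range(1,n) if st[i][4]>=amin]
def red(v): h=v.hsv; return ((h[...,0]<5)|(h[...,0]>174))&(h[...,1]>200)&(h[...,2]>110)
def blue(v): h=v.hsv; return (abs(h[...,0]-117)<12)&(h[...,1]>150)&(h[...,2]>80)
def green(v): h=v.hsv; return (abs(h[...,0]-75)<18)&(h[...,1]>80)&(h[...,2]>40)
E
python3 - <<'E'
from h import *
S,T=V("scene"),V("top")
for v,n in((S,"S"),(T,"T")):
    for fn in(red,blue,green):
        print(n,fn.__name__,[(c.round(1).tolist(),s.tolist()) for c,s,_ in blobs(fn(v))])
    m=max(blobs(green(v)),key=lambda b:b[1][4])[2]
    r=cv2.minAreaRect(np.argwhere(m)[:,::-1].astype(np.float32)); print("tray",[v.plane(p,.016)[:2].round(3).tolist() for p in cv2.boxPoints(r)], v.plane(r[0],.01).round(3))
a=cv2.resize(S.f[200:340,230:410],None,fx=4,fy=4,interpolation=2)[:560]
b=cv2.resize(T.f[95:195,245:345],None,fx=5.6,fy=5.6,interpolation=2)
cv2.imwrite("pics/c1.png",a); cv2.imwrite("pics/c2.png",b)
E
```

```text
S red [([335.1, 256.3], [329, 251, 15, 12, 114]), ([377.0, 257.0], [370, 251, 15, 13, 136])]
S blue [([307.5, 228.0], [305, 226, 6, 5, 26])]
S green [([237.5, 208.2], [191, 174, 95, 71, 2927]), ([613.1, 252.2], [601, 245, 25, 15, 207])]
tray [[0.706, -0.275], [0.369, -0.312], [0.408, -0.145], [0.722, -0.128]] [ 0.558 -0.216  0.01 ]
T red []
T blue [([300.4, 164.5], [298, 163, 5, 4, 17])]
T green [([388.2, 168.5], [367, 129, 43, 80, 3045])]
tray [[0.695, -0.137], [0.704, -0.279], [0.414, -0.295], [0.405, -0.154]] [ 0.554 -0.218  0.01 ]
```

View pics/c1.png

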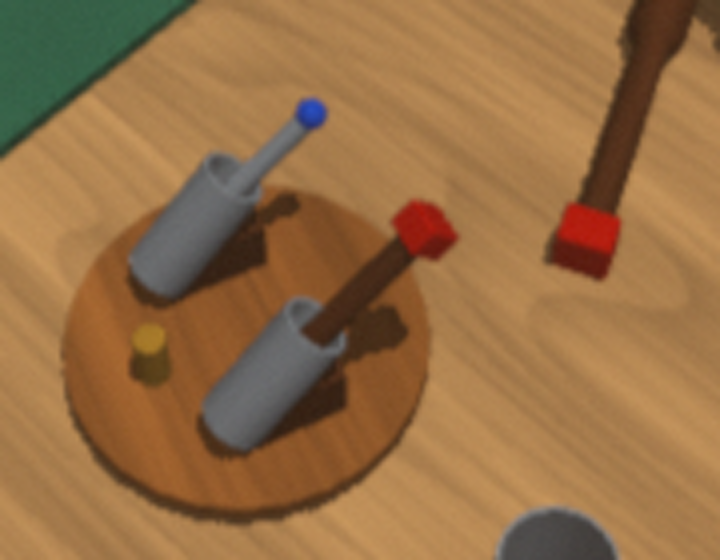

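View pics/c2.png

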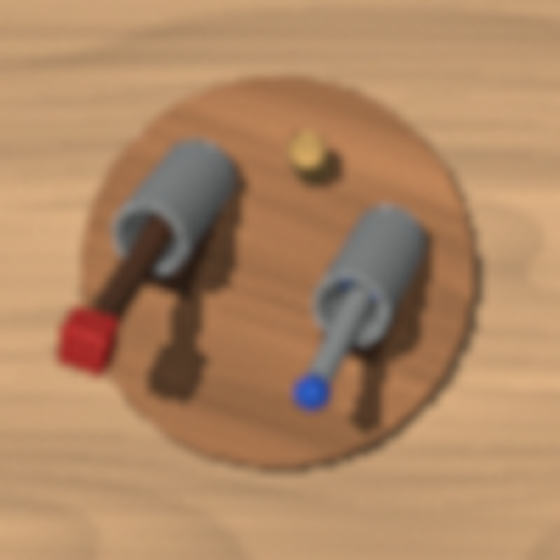

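The crops show the muddler in the left tube: scene cap (335,256), handle leaving the mouth at about (311,281), top cap (261,156). The spatula is in the other tube and the brass post is on the far side. The lying one will be checked by length.

```bash
python3 - <<'E'
from h import *
S,T=V("scene"),V("top")
s=lambda x,y:(x/4+230-.4,y/4+200-.4)
t=lambda x,y:(x/5.6+245-.4,y/5.6+95-.4)
print("lying len",np.linalg.norm(S.plane((376,262),.02)-S.plane((400,193),.02)), T.plane((262,207),.02),T.plane((289,274),.02))
print("cap",tri(S,s(424,230),T,t(88,341)))
print("ball",tri(S,s(312,113),T,t(312,391)))
c=T.plane(t(281,272),.03); print("disc",c,S.plane(s(247,350),.03))
post=[T.plane(t(310,145),.08),S.plane(s(149,338),.08)]; print("post",post)
L=[T.plane(t(148,238),.125),S.plane(s(316,330),.125)]; Rr=[T.plane(t(353,303),.125),S.plane(s(233,178),.125)]
print("L",L,tri(S,s(316,330),T,t(148,238)),"R",Rr)
for l,r,p in zip(L,Rr,post):
    d=l-r; print("sep",np.linalg.norm(d),"yaw deg from tubes",np.degrees(np.arctan2(-d[0],d[1])), "from post",np.degrees(np.arctan2(*(p-c)[1::-1])))
# handle axis from plane intersection
n1=np.cross(S.ray(s(328,323)),S.ray(s(402,252))); n2=np.cross(T.ray(t(108,303)),T.ray(t(153,242)))
d=np.cross(n1,n2); d/=np.linalg.norm(d); d*=np.sign(d[2]); 
p=np.linalg.solve(np.array([n1,n2,[0,0,1]]),[n1@S.c,n2@T.c,.15])
print("axis dir",d,"lean",np.degrees(np.arccos(d[2])),"az",np.degrees(np.arctan2(d[1],d[0])),"pt@z.15",p)
for z in(.13,.15,.17,.19,.2):print(z,p+d*(z-.15)/d[2])
E
```

```text
lying len 0.296654635182032 [0.4070951  0.24258641 0.02      ] [0.16685784 0.13973003 0.02      ]
cap (array([0.56746559, 0.22369231, 0.18312531]), np.float64(0.002402098724427855))
ball (array([0.54205223, 0.09581264, 0.1636377 ]), np.float64(0.0037853152388257023))
disc [0.64113925 0.12583753 0.03      ] [0.64913672 0.13948218 0.03      ]
post [array([0.71163932, 0.10436462, 0.08      ]), array([0.7068764, 0.1081858, 0.08     ])]
L [array([0.6416035 , 0.19837777, 0.125     ]), array([0.64189589, 0.20256759, 0.125     ])] (array([0.64141809, 0.19998351, 0.12141554]), np.float64(0.002874465460991862)) R [array([0.60286816, 0.07335044, 0.125     ]), array([0.59828079, 0.07718972, 0.125     ])]
sep 0.13089025850365432 yaw deg from tubes -17.213765535471776 from post -16.939686884242235
sep 0.13274745639721278 yaw deg from tubes -19.181212722032335 from post -15.030503209480848
axis dir [-0.66637345  0.25373452  0.70111712] lean 45.48330031334056 az 159.15470498204218 pt@z.15 [0.60285428 0.21322154 0.15      ]
0.13 [0.62186318 0.20598354 0.13      ]
0.15 [0.60285428 0.21322154 0.15      ]
0.17 [0.58384537 0.22045955 0.17      ]
0.19 [0.56483647 0.22769756 0.19      ]
0.2 [0.55533202 0.23131656 0.2       ]
```

```bash
python3 -m jog '[[-0.02,-0.008,-0.02,0,1],[-0.04,-0.015,0,0,1],[-0.045,-0.017,0,0,1],[-0.045,-0.017,0,0,1],[-0.045,-0.017,0,0,1],[-0.045,-0.017,0,0,1],[-0.045,-0.017,0,0,1],[-0.045,-0.017,0,0,1],[-0.045,-0.017,0,0,1],[-0.045,-0.017,0,0,1],[-0.045,-0.017,0,0,1],[0,0,0,0,1]]' 40
cat > m.py <<'E'
from h import *
import sys
s=get_state(); R=np.array(s["eef_rot"]); p=np.array(s["ee_pos"]); g=np.array(eval(sys.argv[1]))
print("t",s["t"],"tcp",p.round(4),"az x",np.degrees(np.arctan2(R[1,0],R[0,0])).round(2),"tool shift",(R.T@(g-p)).round(4),"F",np.round(s["force"],1),"w",s["width"],s["grip_force"])
E
python3 m.py '[.606,.211,.143]'
```

```text
t: 1.5
ee_pos: [0.5682, 0.2375, 0.2619]
eef_rot: [[-0.952, 0.305, 0.003], [0.305, 0.952, -0.002], [-0.004, -0.001, -1.0]]
force: [-0.9, 0.3, -0.0]
width: 0.0855
grip_force: 0.0
t 1.5 tcp [0.5682 0.2375 0.2619] az x 162.26 tool shift [-0.0436 -0.0136  0.1191] F [-0.9  0.3 -0. ] w 0.08551085200158104 0.0
```

```bash
python3 -m jog '[[-0.022,-0.007,0,0,1],[-0.022,-0.007,0.01,0,1],[0,0,0.03,0,1],[0,0,0.03,0,1],[0,0,0.01,0,1],[0,0,0,0,1]]'|tail -3
python3 m.py '[.606,.211,.143]'; python3 - <<'E'
from h import *
S=V("scene");T=V("top")
a=cv2.resize(S.f[190:330,220:400],None,fx=2.2,fy=2.2,interpolation=2);b=cv2.resize(T.f[85:225,240:420],None,fx=2.2,fy=2.2,interpolation=2)
cv2.imwrite("pics/d.png",np.hstack([a,b]))
E
```

```text
force: [0.0, 0.4, 0.1]
width: 0.0854
grip_force: 0.0
t 2.1 tcp [0.5994 0.2148 0.1799] az x 162.61 tool shift [-0.0076 -0.0015  0.0368] F [0.  0.4 0.1] w 0.08542964150390533 0.0
```

View pics/d.png

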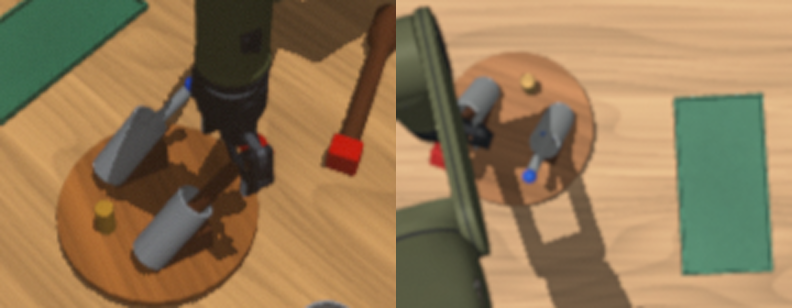

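The fingers straddle the handle, with the cap clear on the near side and the turntable unmoved. Next I go down and close.

```bash
python3 -m jog '[[-0.007,-0.0015,0.01,0,1],[0,0,0.014,0,1],[0,0,0.01,0,1],[0,0,0.002,0,1],[0,0,0,0,1]]'|tail -3
python3 m.py '[.606,.211,.143]'
```

```text
force: [-0.2, 0.2, 0.1]
width: 0.0856
grip_force: 0.0
t 2.7 tcp [0.6065 0.2114 0.1453] az x 162.59 tool shift [ 0.0003 -0.0005  0.0023] F [-0.2  0.2  0.1] w 0.08558854178699547 0.0
```

```bash
python3 -m jog '[[0,0,0.001,0,0.6],[0,0,0,0,0.4],[0,0,0,0,0.3],[0,0,0,0,0.25],[0,0,0,0,0.2],[0,0,0,0,0.15],[0,0,0,0,0.1],[0,0,0,0,0.1],[0,0,0,0,0.1]]' 40|tail -3
python3 m.py '[.606,.211,.143]'
```

```text
force: [-1.0, -1.2, 5.3]
width: 0.0185
grip_force: 39.3
t 3.6 tcp [0.6071 0.2114 0.1456] az x 162.59 tool shift [ 0.001  -0.0007  0.0026] F [-1.  -1.2  5.3] w 0.018530040563167326 39.32054431308643
```

```bash
python3 -m jog '[[0.0032,0,-0.0038,0,0.1],[0.0064,0,-0.0077,0,0.1],[0.0064,0,-0.0077,0,0.1],[0.0064,0,-0.0077,0,0.1]]'|tail -3
python3 m.py '[.606,.211,.143]'
```

```text
force: [-0.4, 0.3, -2.7]
width: 0.0186
grip_force: 39.1
t 4.0 tcp [0.5846 0.2187 0.1725] az x 162.61 tool shift [-0.0228 -0.0009  0.0295] F [-0.4  0.3 -2.7] w 0.018625030823316825 39.0838685631752
```

```bash
python3 -m jog '[[0.0064,0,-0.0077,0,0.1],[0.0064,0,-0.0077,0,0.1],[0.0064,0,-0.0077,0,0.1],[0.0064,0,-0.0077,0,0.1],[0.0064,0,-0.0077,0,0.1],[0.0064,0,-0.0077,0,0.1],[0.0064,0,-0.0077,0,0.1],[0.0064,0,-0.0077,0,0.1],[0.0064,0,-0.0077,0,0.1],[0,0,0,0,0.1]]'|tail -3
python3 m.py '[.606,.211,.143]'; python3 - <<'E'
from h import *
S=V("scene");T=V("top")
a=cv2.resize(S.f[190:330,220:400],None,fx=2.2,fy=2.2,interpolation=2);b=cv2.resize(T.f[85:225,240:420],None,fx=2.2,fy=2.2,interpolation=2)
cv2.imwrite("pics/e.png",np.hstack([a,b]))
E
```

```text
force: [0.5, 0.3, -1.7]
width: 0.0184
grip_force: 39.1
t 5.0 tcp [0.5305 0.236  0.243 ] az x 162.63 tool shift [-0.0794 -0.0015  0.1001] F [ 0.5  0.3 -1.7] w 0.018439839830136674 39.102399945259094
```

View pics/e.png

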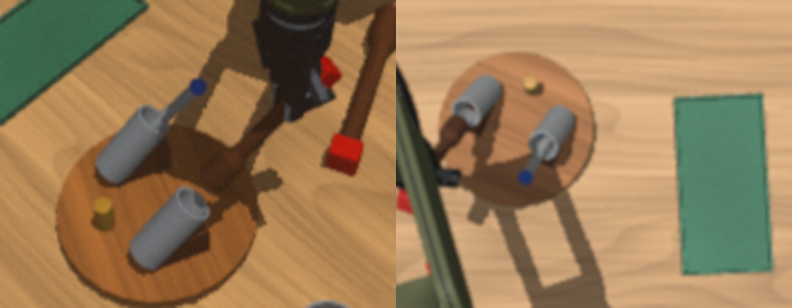

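It came out cleanly, and the turntable and spatula are unmoved. Now I lift it and carry it above the tray.

```bash
python3 -m jog '[[0,0,-0.03,0,0.1],[0,0,-0.04,0,0.1],[-0.006,-0.015,-0.02,0,0.1],[-0.015,-0.035,0,0,0.1],[-0.015,-0.035,0,0,0.1],[-0.015,-0.035,0,0,0.1],[-0.015,-0.035,0,0,0.1],[-0.015,-0.035,0,0,0.1],[-0.015,-0.035,0,0,0.1],[-0.015,-0.035,0,0,0.1],[-0.015,-0.035,0,0,0.1],[-0.015,-0.035,0,0,0.1]]'|tail -3
python3 m.py '[.573,-.216,.2]'
python3 -m jog '[[-0.015,-0.035,0,0,0.1],[-0.008,-0.02,0,0,0.1],[0,0,0,-6.9,0.1],[0,0,0,-6.9,0.1],[0,0,0,-6.9,0.1],[0,0,0,0,0.1]]'|tail -3
python3 m.py '[.573,-.216,.15]'
```

```text
force: [-0.4, 0.1, -0.9]
width: 0.0185
grip_force: 39.5
t 6.3 tcp [ 0.5665 -0.1234  0.3309] az x 162.57 tool shift [-0.034  -0.0864  0.1308] F [-0.4  0.1 -0.9] w 0.018510326462722746 39.52007710933685
force: [0.5, 0.8, -1.4]
width: 0.0184
grip_force: 39.6
t 6.9 tcp [ 0.572  -0.1814  0.3307] az x -176.72 tool shift [ 0.0007 -0.0347  0.1806] F [ 0.5  0.8 -1.4] w 0.018405704156408048 39.56330180168152
```

```bash
python3 -m jog '[[0,-0.017,0.02,0,0.1],[0,-0.018,0.04,0,0.1],[0,0,0.04,0,0.1],[0,0,0.04,0,0.1],[0,0,0.02,0,0.1],[0,0,0,0,0.1]]'|tail -3
python3 m.py '[.573,-.216,.110]'; python3 - <<'E'
from h import *
S=V("scene");T=V("top")
a=cv2.resize(S.f[120:260,160:340],None,fx=2.2,fy=2.2,interpolation=2);b=cv2.resize(T.f[85:225,300:480],None,fx=2.2,fy=2.2,interpolation=2)
cv2.imwrite("pics/f.png",np.hstack([a,b]))
E
```

```text
force: [-0.1, 0.3, -2.5]
width: 0.0187
grip_force: 39.6
t 7.5 tcp [ 0.5713 -0.2148  0.1672] az x -176.86 tool shift [-0.0021 -0.0015  0.0572] F [-0.1  0.3 -2.5] w 0.01870806097354454 39.55728203058243
```

View pics/f.png

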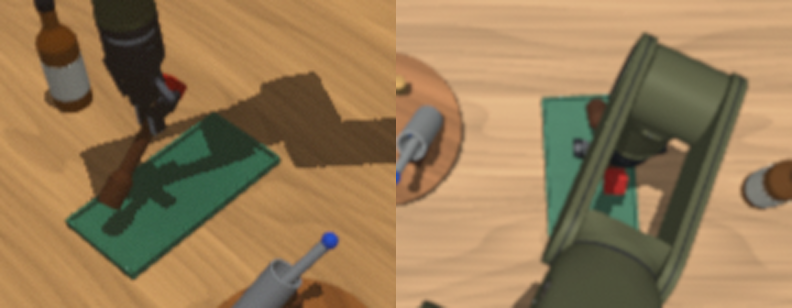

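The muddler hangs over the tray centre line, with its head at about top (391,135), inside the far wall. I lower it to contact.

```bash
python3 -m jog '[[0,-0.001,0.015,0,0.1],[0,0,0.015,0,0.1],[0,0,0.01,0,0.1],[0,0,0.005,0,0.1],[0,0,0,0,0.1]]'|tail -3
python3 -m jog '[[0,0,0.003,0,0.1],[0,0,0.003,0,0.1],[0,0,0.003,0,0.1]]'|egrep 'ee_pos|^force'
python3 -m jog '[[0,0,0.002,0,0.1],[0,0,0.002,0,0.1]]'|egrep 'ee_pos|^force'
```

```text
force: [-0.4, -0.2, -1.9]
width: 0.0185
grip_force: 39.5
ee_pos: [0.5745, -0.217, 0.1178]
force: [-0.0, -0.5, -1.5]
ee_pos: [0.5742, -0.2169, 0.1133]
force: [-0.5, -0.2, -1.2]
```

```bash
for i in 1; do python3 -m jog '[[0,0,0.002,0,0.1],[0,0,0.002,0,0.1],[0,0,0,0,0.1]]'|egrep 'ee_pos|^force'; done
python3 -m jog '[[0,0,0.002,0,0.1],[0,0,0.002,0,0.1],[0,0,0,0,0.1]]'|egrep 'ee_pos|^force'
python3 -m jog '[[0,0,0.002,0,0.1],[0,0,0.002,0,0.1],[0,0,0,0,0.1]]'|egrep 'ee_pos|^force'
```

```text
ee_pos: [0.574, -0.2168, 0.1091]
force: [-0.4, -0.5, -1.6]
ee_pos: [0.5743, -0.217, 0.1058]
force: [-0.6, -0.3, 2.0]
ee_pos: [0.5745, -0.2173, 0.1023]
force: [-2.0, 0.4, 5.7]
```

Contact came at TCP z of about 0.107, as predicted. Now I use a light grip and follow the arc that pivots the muddler down about its foot edge.

```bash
python3 -m jog '[[0.002,0,0,0,0.1],[0.004,0,0.0035,0,0.1],[0.005,0,0.005,0,0.1],[0.005,0,0.006,0,0.1],[0.004,0,0.006,0,0.1],[0.004,0,0.0065,0,0.1],[0.004,0,0.0065,0,0.1],[0,0,0,0,0.1]]' 20|egrep -v rot
python3 - <<'E'
from h import *
S=V("scene");T=V("top")
a=cv2.resize(S.f[120:260,160:340],None,fx=2.2,fy=2.2,interpolation=2);b=cv2.resize(T.f[85:225,300:480],None,fx=2.2,fy=2.2,interpolation=2)
cv2.imwrite("pics/g.png",np.hstack([a,b]))
E
```

```text
t: 10.3
ee_pos: [0.5443, -0.218, 0.0665]
force: [-1.9, -0.5, 1.4]
width: 0.0187
grip_force: 37.7
```

View pics/g.png

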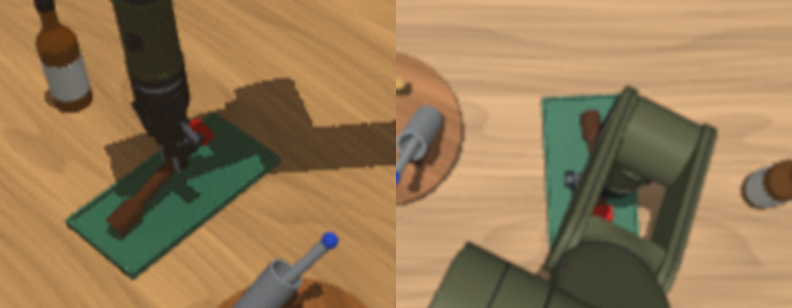

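It is pivoting as planned, with the foot planted near scene crop (120,222). I continue.

```bash
python3 -m jog '[[0.0025,0,0.006,0,0.1],[0.0025,0,0.006,0,0.1],[0.0025,0,0.006,0,0.1],[0.002,0,0.006,0,0.1],[0.0015,0,0.006,0,0.1],[0.001,0,0.005,0,0.1],[0,0,0,0,0.1]]' 20|egrep -v rot
python3 -m jog '[[0.0005,0,0.002,0,0.1],[0,0,0.002,0,0.1],[0,0,0,0,0.1]]'|egrep -v rot
```

```text
t: 11.1
ee_pos: [0.5336, -0.2189, 0.032]
force: [-1.0, -0.6, 1.9]
width: 0.0182
grip_force: 36.9
t: 11.4
ee_pos: [0.5337, -0.2191, 0.0288]
force: [-1.0, 0.0, 1.1]
width: 0.0185
grip_force: 36.8
```

```bash
python3 -m jog '[[0,0,0.002,0,0.1],[0,0,0.002,0,0.1],[0,0,0,0,0.1]]'|egrep -v rot
python3 -m jog '[[0,0,0.002,0,0.1],[0,0,0,0,0.1]]'|egrep -v rot
```

```text
t: 11.7
ee_pos: [0.5337, -0.2191, 0.0248]
force: [-0.9, -0.8, 1.5]
width: 0.0186
grip_force: 36.8
t: 11.9
ee_pos: [0.5338, -0.2192, 0.0229]
force: [-0.5, 0.4, 1.1]
width: 0.0185
grip_force: 36.8
```

```bash
python3 -m jog '[[0,0,0.0015,0,0.1],[0,0,0.001,0,0.1],[0,0,0,0,0.1]]'|egrep -v rot
python3 -m jog '[[0,0,0,0,0.25],[0,0,0,0,0.3],[0,0,0,0,0.35],[0,0,0,0,0.45],[0,0,0,0,0.5],[0,0,0,0,0.5]]'|egrep -v rot
```

```text
t: 12.2
ee_pos: [0.5337, -0.2192, 0.0214]
force: [-3.1, 0.2, 8.6]
width: 0.0185
grip_force: 37.5
t: 12.8
ee_pos: [0.5337, -0.2192, 0.0204]
force: [0.2, -0.0, 0.1]
width: 0.0422
grip_force: 0.0
```

Contact was firm at the end (the cap is on the floor) and the muddler is released. Next I retract and look.

```bash
python3 -m jog '[[0,0,-0.01,0,0.5],[0,0,-0.03,0,0.5],[0,0,-0.04,0,0.5],[0,0,-0.04,0,0.5],[0,0,-0.04,0,0.5],[0.04,0,-0.04,0,0.5],[0.04,0,-0.02,0,0.5],[0.04,0,0,0,0.5],[0,0.03,0,0,0.5],[0,0.045,0,0,0.5],[0,0.045,0,0,0.5],[0,0.045,0,0,0.5]]'|egrep -v rot
python3 -m jog '[[0,0.045,0,0,0.5],[0,0.045,0,0,0.5],[0,0.045,0,0,0.5],[0,0,0,0,0.5]]'|egrep -v rot
python3 - <<'E'
from h import *
S=V("scene");T=V("top")
a=cv2.resize(S.f[110:290,160:340],None,fx=2.2,fy=2.2,interpolation=2);b=cv2.resize(T.f[85:265,300:480],None,fx=2.2,fy=2.2,interpolation=2)
cv2.imwrite("pics/i.png",np.hstack([a,b]))
for c,s,_ in blobs(red(S),8): print("S red",c)
h=T.hsv; m=((h[...,0]<8)|(h[...,0]>172))&(h[...,1]>170)&(h[...,2]>90)
for c,s,_ in blobs(m,8): print("T red",c,T.plane(c,.02))
E
```

```text
t: 14.0
ee_pos: [0.4085, -0.0599, 0.2368]
force: [0.6, 0.5, -0.2]
width: 0.0429
grip_force: 0.0
t: 14.4
ee_pos: [0.4003, 0.0785, 0.2367]
force: [-0.5, -0.2, 0.8]
width: 0.0425
grip_force: 0.0
S red [255.         188.87804878]
S red [376.96402878 257.02877698]
T red [390.39130435 187.73913043] [ 0.4826293 -0.2235836  0.02     ]
T red [258.18644068 206.69491525] [0.40804035 0.25657022 0.02      ]
```

View pics/i.png

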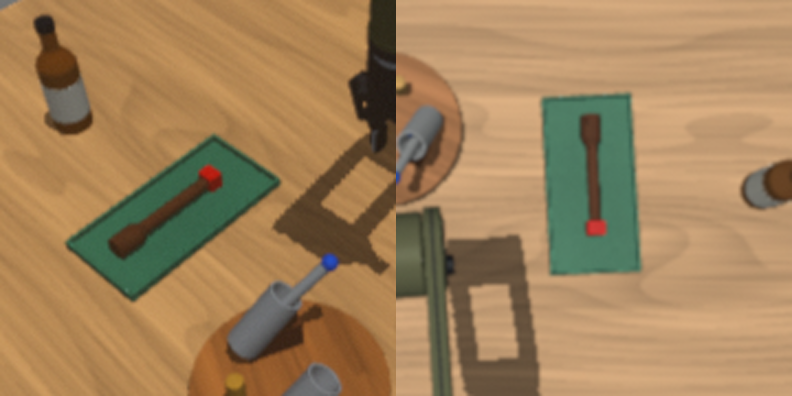

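The muddler lies flat inside the tray, with its head at top-crop (590,128) and its cap at (596,228). The spatula is still in its tube and the bottle is untouched.

```bash
python3 - <<'E'
from station import *
print(hand_in())
E
```

```text
the job is handed in; nothing more can be done
None
```

I drew the muddler out along its tube and laid it flat and released inside the green tray, and the job is handed in. In the last pictures the spatula was still in its tube and the bottle stood untouched; I did not look again at the pitcher or the jar, and the hand-in returned no verdict.

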